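Clock the sensor hole on an exhaust pipe with a dial angle gauge

TASK

The exhaust pipe strapped down on the bench gets a sensor hole at its band of masking tape, and the angle round the pipe is already set on the dial gauge by the tab at the edge of the dial. Take the gauge by the block on its top, set its V-shaped foot astride the pipe on the middle of the tape with the dial facing you, and rock it round the pipe until its swinging needle settles pointing at the tab. Finish holding it still like that, gripped and with the V kept lightly pressed on the pipe; leave the other things on the bench alone.

Things in the scene. Friction and masses are not known exactly. Their poses are not given: they have to be found in the camera images.
- gauge_grip (a point): centre of the grip block on top of the dial gauge: black, 26 mm wide (y), 30 deep (x), 30 high, 138 mm above the underside of the gauge's feet; the dial case begins 21 mm below this point. Pinch it from above on its left and right faces (26 mm). Axes: z up from foot to block, x out of the gauge's back (the dial faces -x), y to the left of someone looking at the dial.
- gauge_seat (a point): point of the gauge that lies on the pipe's axis when the V is fully seated on the pipe: on its mid-line, 145 mm below the grip block's centre (7 mm below the underside of the feet). Axes as the gauge's.
- dial_centre (a point): centre of the dial, at its face, where the needle pivots: 64 mm below the grip block's centre, 10 mm towards the front. Axes as the gauge's.
- needle (a joint): angle of the black needle (28 mm, weighted tail) on the dial, rad: 0 = up the dial (towards the block), positive = towards the left (+y) as you look at the dial. It swings freely and settles pointing vertically up within about 0.5 s after a movement, so it reads +a when the gauge leans by a to the right (-y).
- index (a joint): angle of the set tab (5 mm wide dark metal, at the edge of the dial just outside the needle's circle), same zero and sense as the needle, 0.2 to 0.5. It is clamped and lies behind the rim of the dial: it stays as set.
- needle_tip (a point): tip of the needle, 28.5 mm from the pivot. Its z axis runs along the needle to its tip.
- index_tip (a point): inner end of the tab, 28.5 mm from the pivot. Its z axis runs from the pivot to the tab.
- tape_centre (a point): centre of the 44 mm wide band of masking tape round the pipe, on the pipe's axis, 60 mm above the bench. The pipe is steel, 50 mm in diameter, level and fixed; x runs along the pipe away from the robot, z is up.
- pipe: fixed pipe assembly; origin on the bench under the pipe's middle, x along the pipe away from the robot. 325 mm long; timber blocks (42 mm along the pipe, 130 wide, top at 61 mm) with straps lie 115 mm before and 118 behind the middle; a thicker sleeve (56 mm across) with a weld bead starts 76 mm behind it. The tape's centre is within 35 mm of the middle.
- gauge: loose dial angle gauge, about 0.3 kg, standing left or right of the pipe: white dial 86 mm across in a black case 26 mm thick, centre 74 mm up; under it a dark steel foot like an upside-down V opening 120 degrees, 88 mm wide (y), 42 mm deep (x). Origin: middle of the underside of its feet. Axes as for gauge_grip.
- piston_mid (a point): centre of a loose engine piston, 66 mm across, 58 mm high, standing on the other side of the pipe from the gauge; a bystander.
- tape_roll: roll of masking tape lying flat, 100 mm across, 25 mm high, a bystander
- pliers: pliers lying flat, 177 mm long, a bystander
- spanner: combination spanner lying flat, 192 mm long, a bystander
- c_clamp: C clamp lying flat, 148 mm long, a bystander
- screwdriver: screwdriver lying flat, 225 mm long, a bystander
- pipe_end (a point): far end of the pipe (sleeve end), on the pipe's axis, 165 mm beyond its middle; x along the pipe, away from the robot.
There are look-alikes about, which are no part of the job. What is shaped like the gauge but blue is not meant.

How it is judged:
On the way, in this order (a step that is already met when the one before it is completed fails the run):
1. the gauge is lifted clear of the bench in the grip (height (world z) of gauge above 0.03 m and contact force between the fingers and gauge above 1 N), for 0.1 s.
2. the gauge sits astride the pipe on the tape, dial facing the robot (x of gauge_seat in the frame of tape_centre between -0.012 and 0.012 m and y of gauge_seat in the frame of tape_centre between -0.004 and 0.004 m and z of gauge_seat in the frame of tape_centre between -0.004 and 0.004 m and angle between the x axis of gauge_grip and the x axis of tape_centre, either way round below 0.12 rad and x of pipe_end in the frame of gauge_seat above 0.05 m and contact force between gauge and pipe above 0.5 N), for 0.2 s.
At the end, for the whole second after the job is handed in: Still gripped and at rest; V seated on the pipe (seat point within 4 mm of the pipe axis, pressed with 0.5 to 40 N), within 12 mm of the tape's middle, square to the pipe within 0.12 rad, dial towards the robot; needle at rest within 0.07 rad (4 degrees) of the tab (all of step 2 and angle between the z axis of needle_tip and the z axis of index_tip, either way round below 0.07 rad and distance between needle_tip and index_tip below 0.01 m and velocity of joint needle between -0.3 and 0.3 rad/s and contact force between the fingers and gauge above 1 N and linear speed of gauge below 0.02 m/s and contact force between gauge and pipe below 40 N); the arm keeps its last pose, push and grip.
It fails at once if a bystander is moved by more than 3 cm (distance of any of piston_mid, tape_roll, pliers, spanner, c_clamp, screwdriver from where it was at the start of the episode above 0.03 m).
It also fails if it takes over 42 s, if anything falls off the work surface, if the arm or the gripper's body presses on something with over 40 N, if the wrist force passes 120 N, or if a joint passes its speed limit or range.

ROBOT

A 6-joint arm with a two-finger parallel gripper is mounted at the origin on a cart in front of the work surface, level with it; the furniture and walls round the work are solid. World frame = base frame: x ahead of the robot, y to its left, z up, the work surface at z = 0. Lengths are in m, angles in rad, forces in N, time in s.
With the tool pointing down it reaches from about 0.375 to 0.925 m from the base axis. Payload 5.7 kg.
Tool frame: the origin (TCP) lies on the centre line of the jaws, within the pads' length; the fingertips stand 19 mm ahead of it and the grasp point (between the pads) is the TCP; x points along the fingers, y is the direction in which the jaws open and shut, and the axes are right-handed (so a half turn about x gives the same grasp; the last joint's range is limited). The gripper opens to 85 mm and grips with 20 to 120 N. Pads are 22 mm wide; open, the fingers measure 114 mm over their backs; the gripper's body (76 mm by 85 mm) begins 54 mm behind the grasp point. The pads swing forward as they close: fully open they stand 13 mm farther back than shut.
Start: joints at [1.109, 0.359, 1.51, -0, 1.272, -0.115], TCP at [0.204, 0.564, 0.217] pointing down, gripper open.
Joint ranges: [-2.97, 2.97], [-1.01, 2.36], [0.21, 2.38], [-0.96, 4.11], [0.2, 2.71], [-2.98, 2.98]. Speed limits (rad/s): [2.39, 2.39, 3.14, 3.14, 3.14, 3.14].

INTERFACE

Orientations are given as a 3x3 rotation matrix whose columns are the frame's x, y, z axes.
In Python, from rig import read_state, snapshot, r gives the robot as it stands.
- The arm moves only by the tool carry_out, never from a script. Its argument "commands" is a list of rows, each a list of 7 numbers: the shift along the tool's x, y, z in units of 0.1 m (1.0 is 0.1 m), then the turn, a rotation vector about the tool's x, y, z in units of pi/4 rad (1.0 is pi/4 rad), then the opening, from 0 (shut) to 1 (fully open). In form: [[x, y, z, ax, ay, az, fingers], ...]. A call has 1 to 8 rows; each row is the pose to reach, as a shift and turn from the pose measured when the call began, along the tool's axes at that moment; what a row does not reach only later rows make up. A row lasts 1/8 s, in which the tool goes at most 62.5 mm and 10.7 degrees, less where a joint would pass 70% of its speed; a pose out of reach is approached as far as the arm can. A call with a number of a shift or a turn outside -1 to 1 is refused whole. A call with a gripper value outside its range is refused whole. The fingers move at their own pace and stop on an object; the grip force is fixed at half the most. Time passes only in rows, so rows that repeat a pose let the fingers close. It gives the time, the measured TCP pose, the force and the opening at its end, in the units of the state.
- read_state(): the state, without advancing time (a new reading comes with each control period).
- snapshot(name): name is "scene" or "top" or "wrist"; returns a dict with "frame" (400x640x3 uint8, red, green, blue), "z_map" (400x640 float32, m along the optical axis (not along the pixel's ray), 0 where there is no reading), "K" (3x3 intrinsics, pixels), "R" (3x3) and "t" (3): a world point X has camera coordinates R X + t; the wrist camera has in their place "T_tool_cam" (4x4, takes a point from camera to tool coordinates, whose origin is the TCP and whose axes are the tool frame's). Camera axes: x right, y down, z forward; pixel columns grow to the right and rows downward; lengths in m; the calibration is good to about 2 mm. A picture is of the moment at which its call begins: read the wrist's pose just before it.
- r.close_job(): hands the job in, once; it reports no verdict.
The state is a dict: "time_s": time; "qpos": joint angles; "joint_vel": joint speeds; "tau": joint torques, N m; "tcp_pos": TCP position; "tcp_rot": TCP orientation; "ft_force": force on the tool from outside, world axes, zero at the start; "torque": the same for the moment, N m; "finger_gap": finger opening in m.
Only numpy, scipy, OpenCV 4.12 (cv2) and the standard library are available. Lean on these libraries where they do the work, as an engineer would, in place of code of your own. Each camera call takes 0.05 s, during which the arm holds its last target. There are 200 camera calls.

## Working session

There is one attempt and no reset: what is moved stays moved. The work goes in short steps, Python scripts to look and compute and a tool call to move; the robot and the scene stay as the last step left them, time stands still between calls to the robot, and variables do not carry over. Pictures are saved under pics/ and viewed, about 8 in all and at most 12, crops included, and the job is handed in when it is done.

Besides the shell and the picture viewer there is one more tool, called after ">>>" as name([rows], argument=value, ...), one row to a line, values as JSON. carry_out: Moves the arm, as the interface text tells. Its arguments: {"type":"object","properties":{"commands":{"type":"array","items":{"type":"array","items":{"type":"number"}}}},"required":["commands"]}

```bash
mkdir -p pics; ls
cat > h.py <<'E'
import numpy as np, cv2
from rig import read_state, snapshot, r
def save(n,f): cv2.imwrite(f'pics/{n}.png',cv2.cvtColor(f,cv2.COLOR_RGB2BGR))
def world(s,st=None):
    "HxWx3 map of world points from depth"
    K=s['K'];z=s['z_map'];v,u=np.mgrid[:z.shape[0],:z.shape[1]]
    P=np.stack([(u-K[0,2])/K[0,0]*z,(v-K[1,2])/K[1,1]*z,z],-1)
    if 'R' in s: return (P-s['t'])@s['R']
    T=s['T_tool_cam'];P=P@T[:3,:3].T+T[:3,3]
    return P@np.array(st['tcp_rot']).T+np.array(st['tcp_pos'])
E
python3 - <<'E'
from h import *
st=read_state();print({k:np.round(v,3).tolist() for k,v in st.items()})
for n in('scene','top'):
    s=snapshot(n);save(n+'0',s['frame']);np.savez(n+'0',**s);print(n,s['K'].round(1).tolist(),s['R'].round(3).tolist(),s['t'].round(3))
E
```

```text
pics
{'time_s': 0.0, 'qpos': [1.109, 0.36, 1.511, -0.0, 1.273, -0.115], 'joint_vel': [-0.0, 0.001, -0.001, -0.001, 0.001, 0.002], 'tau': [-0.001, -52.761, -27.862, -0.0, 0.013, -0.0], 'tcp_pos': [0.204, 0.564, 0.216], 'tcp_rot': [[-0.001, 0.34, 0.94], [-0.002, 0.94, -0.34], [-1.0, -0.002, -0.0]], 'ft_force': [-0.451, -0.269, 0.363], 'torque': [-0.013, -0.028, -0.024], 'finger_gap': 0.086}
scene [[377.0, 0.0, 315.5], [0.0, 377.0, 202.8], [0.0, 0.0, 1.0]] [[0.644, -0.765, -0.021], [-0.505, -0.404, -0.763], [0.575, 0.501, -0.646]] [-0.368  0.371  0.81 ]
top [[393.6, 0.0, 324.6], [0.0, 393.6, 204.9], [0.0, 0.0, 1.0]] [[-0.023, -1.0, -0.015], [-0.992, 0.025, -0.123], [0.124, 0.012, -0.992]] [0.021 0.556 1.272]
```

View pics/scene0.png

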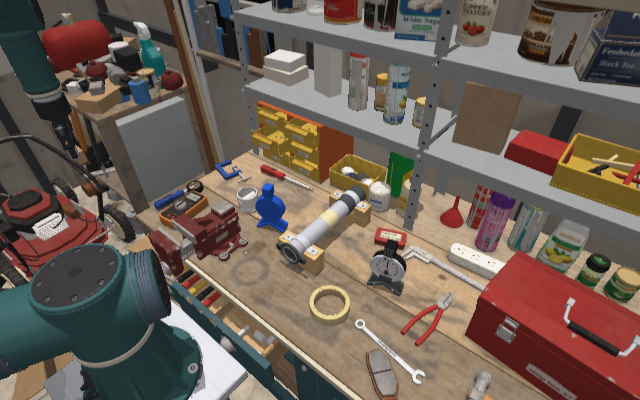

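View pics/top0.png

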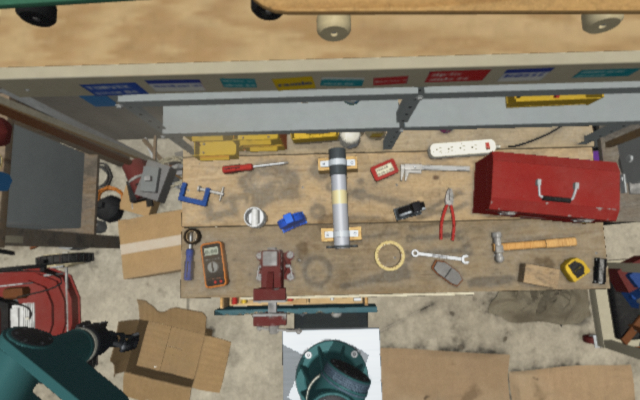

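The scene view shows the real gauge (black case, white dial) at (388,265), right of the pipe. The pipe's tape is at about (330,215), the blue look-alike at (270,205), and the piston at (247,195). In the top view the gauge is at (410,210) and the tape at about (341,197).

Run:
```python
from h import *
for n in('top','scene'):
    s=dict(np.load(n+'0.npz'));P=world(s);f=s['frame'];hsv=cv2.cvtColor(f,cv2.COLOR_RGB2HSV)
    ok=s['z_map']>0
    b=lambda lo,hi:ok&(P>lo).all(-1)&(P<hi).all(-1)
    # gauge
    g=b([.35,-.4,.01],[.75,-.06,.25]);
    lab=cv2.connectedComponentsWithStats(g.astype(np.uint8))
    for i in range(1,lab[0]):
        if lab[2][i,4]>40:
            Q=P[lab[1]==i]; 
            print(n,lab[2][i],Q.min(0).round(3),Q.max(0).round(3))
            if Q[:,2].max()>.1:
                t=Q[Q[:,2]>.138]; print(' block top',len(t),t.mean(0).round(3),t.min(0).round(3),t.max(0).round(3))
    p=b([.3,-.06,.068],[.8,.12,.1]); Q=P[p]
    c=Q[:,:2].mean(0);w,v=np.linalg.eigh(np.cov((Q[:,:2]-c).T));d=v[:,1];print(n,'pipe pts',len(Q),c.round(3),d.round(3),Q.min(0).round(3),Q.max(0).round(3))
    tp=p&(hsv[...,1]>50)&(hsv[...,0]>12)&(hsv[...,0]<35); T=P[tp];T=T[abs(T[:,0]-np.median(T[:,0]))<.04]
    print(n,'tape',len(T),T.mean(0).round(3),np.percentile(T,[3,97],axis=0).round(3).tolist())
s=dict(np.load('scene0.npz'));save('g0',cv2.resize(s['frame'][220:310,280:440],None,fx=4,fy=4,interpolation=2))
```

```text
top [428 145  18  14 198] [ 0.712 -0.4    0.01 ] [ 0.75  -0.348  0.043]
top [344 148  14  38 213] [ 0.615 -0.102  0.01 ] [ 0.738 -0.06   0.079]
top [370 158  29  23 389] [ 0.64  -0.243  0.011] [ 0.714 -0.148  0.031]
top [403 163  21   8  82] [ 0.672 -0.33   0.01 ] [ 0.697 -0.262  0.02 ]
top [346 188  16  59 283] [ 0.418 -0.107  0.036] [ 0.607 -0.06   0.089]
top [394 200  32  20 355] [ 0.505 -0.312  0.01 ] [ 0.555 -0.225  0.157]
 block top 99 [ 0.532 -0.267  0.152] [ 0.517 -0.283  0.138] [ 0.55  -0.253  0.157]
top [439 206   8  23  45] [ 0.472 -0.4    0.01 ] [ 0.545 -0.372  0.016]
top [374 240  31  27 269] [ 0.35  -0.249  0.011] [ 0.436 -0.151  0.035]
top [435 260  13   6  48] [ 0.35  -0.392  0.01 ] [ 0.367 -0.351  0.021]
top pipe pts 1488 [ 0.583 -0.034] [-1.     0.015] [ 0.416 -0.06   0.068] [0.794 0.119 0.099]
top tape 151 [ 0.578 -0.037  0.081] [[0.558, -0.059, 0.072], [0.597, -0.017, 0.089]]
scene [404 159  21  70 507] [ 0.745 -0.226  0.01 ] [ 0.75  -0.195  0.247]
 block top 254 [ 0.748 -0.211  0.194] [ 0.745 -0.226  0.138] [ 0.75  -0.196  0.247]
scene [ 294  193   78   79 1305] [ 0.413 -0.109  0.01 ] [ 0.737 -0.06   0.088]
scene [ 370  227   37   66 1650] [ 0.504 -0.313  0.01 ] [ 0.715 -0.15   0.155]
 block top 151 [ 0.527 -0.271  0.149] [ 0.514 -0.284  0.138] [ 0.546 -0.255  0.155]
scene [448 243  23  22 306] [ 0.709 -0.4    0.01 ] [ 0.75  -0.349  0.037]
scene [413 246  21  13  78] [ 0.67  -0.326  0.01 ] [ 0.694 -0.268  0.018]
scene [310 285  40  37 514] [ 0.35 -0.25  0.01] [ 0.435 -0.152  0.028]
scene [402 302  35  30  82] [ 0.435 -0.4    0.01 ] [ 0.554 -0.373  0.014]
scene [374 349  16  13  74] [ 0.35  -0.39   0.012] [ 0.362 -0.353  0.018]
scene pipe pts 1382 [ 0.563 -0.027] [-0.99  0.14] [ 0.412 -0.06   0.068] [0.8   0.119 0.1  ]
scene tape 156 [ 0.576 -0.044  0.081] [[0.556, -0.059, 0.073], [0.596, -0.021, 0.086]]
```

View pics/g0.png

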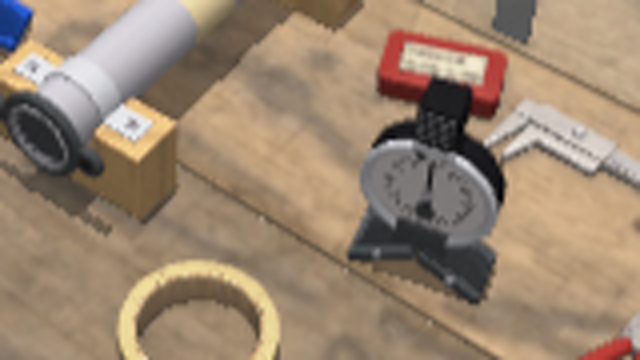

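>>> carry_out([
  [-0.25,-0.5,0.5,0,0,0,1],
  [-0.5,-1,1,0,0,0,1],
  [-0.5,-1,1,0,0,0,1],
])

```text
time_s: 0.48
tcp_pos: [0.2645, 0.4334, 0.2672]
tcp_rot: [[-0.0, 0.341, 0.94], [-0.002, 0.94, -0.341], [-1.0, -0.002, 0.0]]
ft_force: [-0.3, -0.9, -0.7]
finger_gap: 0.0853
```

Run:
```python
from h import *
G=[];A=[]
for n in('top','scene'):
    s=dict(np.load(n+'0.npz'));P=world(s);ok=s['z_map']>0
    Q=P[ok&(P>[.49,-.33,.012]).all(-1)&(P<[.57,-.21,.16]).all(-1)];G.append(Q)
    R=cv2.minAreaRect(Q[:,:2].astype(np.float32)*1000);print(n,R)
    for lo,hi in((.05,.11),(.15,.16)):
        q=Q[(Q[:,2]>lo)&(Q[:,2]<hi)];print(lo,cv2.minAreaRect(q[:,:2].astype(np.float32)*1000))
    # pipe crest by slices along x: fit circle r=25 centre (y,z)
    from scipy.optimize import least_squares
    for x0,x1 in((.47,.51),(.51,.545),(.56,.595),(.60,.63)):
        q=P[ok&(P>[x0,-.11,.062]).all(-1)&(P<[x1,.04,.1]).all(-1)]
        if len(q)<10: continue
        o=least_squares(lambda c:np.hypot(q[:,1]-c[0],q[:,2]-c[1])-.025,[-.035,.06],loss='soft_l1',f_scale=.002);print('pipe',n,x0,len(q),o.x.round(4))
```

```text
top ((533.0165405273438, -267.47503662109375), (41.29283905029297, 84.93380737304688), 13.649374008178711)
0.05 ((532.9900512695312, -267.4639587402344), (25.08217430114746, 84.99319458007812), 14.001882553100586)
0.15 ((532.4330444335938, -268.1444091796875), (29.19843864440918, 26.218198776245117), 14.451321601867676)
pipe top 0.47 219 [-0.0418  0.0601]
pipe top 0.51 166 [-0.0407  0.0605]
pipe top 0.56 160 [-0.0399  0.0609]
pipe top 0.6 141 [-0.0387  0.0601]
scene ((527.4929809570312, -270.25128173828125), (40.83313751220703, 85.88341522216797), 18.17793846130371)
0.05 ((531.7634887695312, -269.31353759765625), (28.091516494750977, 85.0105972290039), 13.769389152526855)
0.15 ((531.0700073242188, -269.03369140625), (28.54142951965332, 25.413372039794922), 10.038423538208008)
pipe scene 0.47 207 [-0.041   0.0593]
pipe scene 0.51 163 [-0.0401  0.0592]
pipe scene 0.56 157 [-0.0391  0.0598]
pipe scene 0.6 124 [-0.0378  0.0592]
```

>>> carry_out([
  [0,-0.5,0.5,0,0,0,1],
  [0,-1,1,0,0,0,1],
  [0,-1,1,0,0,0,1],
])

```text
time_s: 0.85
tcp_pos: [0.3248, 0.3022, 0.2672]
tcp_rot: [[-0.001, 0.344, 0.939], [-0.003, 0.939, -0.344], [-1.0, -0.003, 0.001]]
ft_force: [0.2, 0.2, 0.3]
finger_gap: 0.0858
```

>>> carry_out([
  [0,-0.5,0.5,0,0,0,1],
  [0,-1,1,0,0,0,1],
  [0,-1,1,0,0,0,1],
])

```text
time_s: 1.23
tcp_pos: [0.3851, 0.171, 0.2674]
tcp_rot: [[-0.001, 0.347, 0.938], [-0.004, 0.938, -0.347], [-1.0, -0.004, 0.001]]
ft_force: [-0.3, -0.7, 0.6]
finger_gap: 0.0854
```

>>> carry_out([
  [0,-0.5,0.5,0,0,0,1],
  [0,-1,1,0,0,0,1],
  [0,-1,1,0,0,0,1],
])

```text
time_s: 1.6
tcp_pos: [0.4454, 0.0395, 0.2678]
tcp_rot: [[-0.0, 0.35, 0.937], [-0.005, 0.937, -0.35], [-1.0, -0.005, 0.002]]
ft_force: [-0.6, -0.5, 0.4]
finger_gap: 0.0852
```

>>> carry_out([
  [0,-0.5,0.4,0,0,0,1],
  [0,-1,0.8,0,0,0,1],
  [0,-1,0.8,0,0,0,1],
])

```text
time_s: 1.98
tcp_pos: [0.4863, -0.0858, 0.2682]
tcp_rot: [[0.0, 0.354, 0.935], [-0.006, 0.935, -0.354], [-1.0, -0.006, 0.002]]
ft_force: [0.2, 0.7, 0.2]
finger_gap: 0.0851
```

>>> carry_out([
  [0,-0.4,0.3,-0.2,0,0,1],
  [0,-0.8,0.6,-0.4,0,0,1],
  [0,-1,0.7,-0.6,0,0,1],
  [0,-1,0.7,-0.756,0,0,1],
  [0,-1,0.7,-0.756,0,0,1],
])

```text
time_s: 2.6
tcp_pos: [0.5159, -0.2032, 0.2684]
tcp_rot: [[-0.001, -0.228, 0.974], [-0.005, 0.974, 0.228], [-1.0, -0.005, -0.002]]
ft_force: [-0.7, 0.2, -0.2]
finger_gap: 0.0854
```

Run:
```python
from h import *
st=read_state();R=np.array(st['tcp_rot']);print(st['tcp_pos'],R.round(3).tolist())
print('to gauge', (R.T@(np.array([.532,-.268,st['tcp_pos'][2]])-st['tcp_pos'])/.1).round(3))
```

```text
[ 0.5158944  -0.20322855  0.26840084] [[-0.001, -0.228, 0.974], [-0.005, 0.974, 0.228], [-1.0, -0.005, -0.002]]
to gauge [ 0.003 -0.667  0.009]
```

>>> carry_out([
  [0,-0.33,0,0,0,0,1],
  [0,-0.667,0,0,0,0,1],
  [0,-0.667,0,0,0,0,1],
  [0,-0.667,0,0,0,0,1],
])

```text
time_s: 3.1
tcp_pos: [0.5307, -0.2668, 0.2684]
tcp_rot: [[-0.002, -0.227, 0.974], [-0.004, 0.974, 0.227], [-1.0, -0.003, -0.003]]
ft_force: [-0.2, 0.2, -0.3]
finger_gap: 0.0857
```

Run:
```python
from h import *
st=read_state();s=snapshot('wrist');save('w1',s['frame']);P=world(s,st);print(st['tcp_pos'],s['T_tool_cam'].round(3).tolist())
ok=s['z_map']>0
for lo,hi in((.05,.115),(.14,.165)):
    m=ok&(P>[.49,-.33,lo]).all(-1)&(P<[.57,-.21,hi]).all(-1);q=P[m]
    print(lo,m.sum())
    if m.sum()>20: print(np.median(q[:,2]),cv2.minAreaRect(q[:,:2].astype(np.float32)*1000))
```

```text
[ 0.5307414  -0.26678311  0.26844244] [[-0.0, -0.275, 0.961, -0.157], [1.0, -0.0, 0.0, 0.0], [-0.0, 0.961, 0.275, -0.071], [0.0, 0.0, 0.0, 1.0]]
0.05 1192
0.10301560869885919 ((530.8741455078125, -268.2488098144531), (25.775768280029297, 86.53072357177734), 13.86345386505127)
0.14 757
0.152936706943304 ((530.9236450195312, -268.4808654785156), (30.748998641967773, 24.80670928955078), 12.961588859558105)
```

View pics/w1.png

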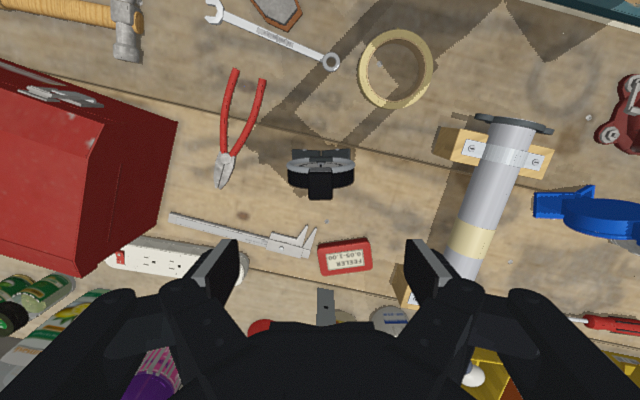

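>>> carry_out([
  [0.5,-0.017,0,0,0,0,1],
  [1,-0.017,0,0,0,0,1],
  [1,-0.017,0,0,0,0,1],
])

```text
time_s: 3.52
tcp_pos: [0.5278, -0.2656, 0.1652]
tcp_rot: [[-0.009, -0.229, 0.973], [0.001, 0.974, 0.229], [-1.0, 0.003, -0.009]]
ft_force: [0.1, 0.9, 0.9]
finger_gap: 0.0856
```

>>> carry_out([
  [0.15,0,0,0,0,0,1],
  [0.275,0,0,0,0,0,1],
  [0.275,0,0,0,0,0,1],
])

```text
time_s: 3.9
tcp_pos: [0.5273, -0.2654, 0.1375]
tcp_rot: [[-0.01, -0.228, 0.974], [0.001, 0.974, 0.228], [-1.0, 0.003, -0.009]]
ft_force: [-0.7, -0.4, -0.0]
finger_gap: 0.0852
```

Run:
```python
from h import *
st=read_state();s=snapshot('wrist');save('w2',s['frame'][:, :]);P=world(s,st);print(st['tcp_pos'],st['ft_force'])
m=(s['z_map']>0)&(P>[.49,-.33,.12]).all(-1)&(P<[.57,-.21,.165]).all(-1)
q=P[m]@np.array(st['tcp_rot'])-np.array(st['tcp_pos'])@np.array(st['tcp_rot']);h=np.abs(q[:,1])<.02;print(h.sum(),q[h].min(0).round(3),q[h].max(0).round(3),cv2.minAreaRect(P[m][h][:,:2].astype(np.float32)*1000))
```

```text
[ 0.52728733 -0.26535427  0.13749346] [-0.72596673 -0.37362582 -0.02470702]
2762 [-0.017 -0.017 -0.013] [0.011 0.009 0.017] ((530.179443359375, -268.80072021484375), (30.700969696044922, 26.057241439819336), 14.048176765441895)
```

>>> carry_out([
  [-0.03,-0.038,0.03,0,-0.012,0,1],
  [-0.03,-0.038,0.03,0,-0.012,0,1],
  [-0.03,-0.038,0.03,0,-0.012,0,0],
  [-0.03,-0.038,0.03,0,-0.012,0,0],
  [-0.03,-0.038,0.03,0,-0.012,0,0],
  [-0.03,-0.038,0.03,0,-0.012,0,0],
  [-0.03,-0.038,0.03,0,-0.012,0,0],
])

```text
time_s: 4.82
tcp_pos: [0.5315, -0.2686, 0.1409]
tcp_rot: [[0.0, -0.229, 0.974], [0.003, 0.974, 0.229], [-1.0, 0.003, 0.001]]
ft_force: [-0.0, -0.4, 0.5]
finger_gap: -0.0006
```

Run:
```python
from h import *
st=read_state();s=snapshot('wrist');t=snapshot('scene');print(st['tcp_pos'],st['finger_gap'],st['ft_force'])
a=s['frame'][100:400,120:520];b=cv2.resize(t['frame'][190:310,310:470],(400,300),interpolation=2);save('c3',np.hstack([a,b]))
```

```text
[ 0.53147412 -0.26860301  0.14093996] -0.0005923877017789691 [-0.04952911 -0.37087514  0.53284516]
```

View pics/c3.png

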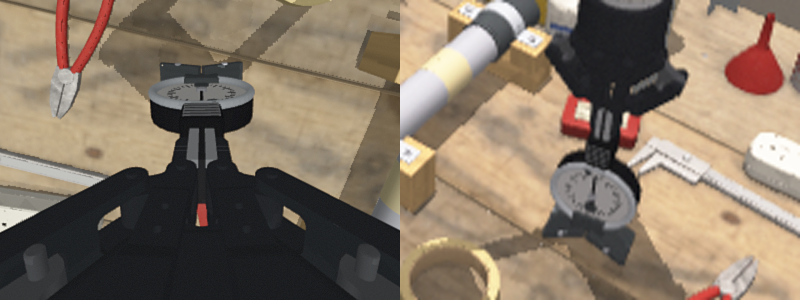

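The wrist half shows the fingers shut, ending just behind or above the block at (200,130). The gauge is still upright, so the grasp missed. I'll measure where the block and fingertips are.

Run:
```python
from h import *
st=read_state()
for n in('wrist','scene','top'):
    s=snapshot(n);P=world(s,st);ok=s['z_map']>0
    for lo,hi in((.02,.06),(.085,.115),(.118,.137),(.137,.15),(.15,.165),(.165,.18)):
        m=ok&(P>[.47,-.34,lo]).all(-1)&(P<[.59,-.2,hi]).all(-1);q=P[m]
        if m.sum()>15:
            print(n,lo,m.sum(),q.min(0).round(3)[:2],q.max(0).round(3)[:2],q.mean(0).round(3),np.round(cv2.minAreaRect(q[:,:2].astype(np.float32)*1000)[2],1))
```

```text
wrist 0.02 1269 [ 0.507 -0.309] [ 0.533 -0.235] [ 0.52  -0.271  0.04 ] 13.8
wrist 0.085 2238 [ 0.509 -0.312] [ 0.552 -0.226] [ 0.529 -0.269  0.104] 13.7
wrist 0.118 197 [ 0.513 -0.284] [ 0.522 -0.259] [ 0.517 -0.272  0.132] 12.5
wrist 0.137 351 [ 0.513 -0.284] [ 0.528 -0.256] [ 0.517 -0.272  0.144] 3.5
wrist 0.15 873 [ 0.514 -0.284] [ 0.531 -0.256] [ 0.521 -0.271  0.155] 12.0
wrist 0.165 714 [ 0.518 -0.284] [ 0.528 -0.257] [ 0.522 -0.271  0.173] 13.3
scene 0.02 300 [ 0.507 -0.31 ] [ 0.537 -0.235] [ 0.521 -0.272  0.041] 18.6
scene 0.085 333 [ 0.509 -0.311] [ 0.551 -0.229] [ 0.528 -0.273  0.101] 14.4
scene 0.118 51 [ 0.515 -0.284] [ 0.546 -0.262] [ 0.521 -0.274  0.129] 60.8
scene 0.137 56 [ 0.514 -0.284] [ 0.544 -0.258] [ 0.52  -0.273  0.144] 15.0
scene 0.15 68 [ 0.515 -0.283] [ 0.543 -0.257] [ 0.524 -0.272  0.155] 36.2
scene 0.165 58 [ 0.519 -0.284] [ 0.542 -0.258] [ 0.524 -0.272  0.173] 40.1
top 0.085 34 [ 0.512 -0.243] [ 0.536 -0.228] [ 0.524 -0.234  0.097] 15.6
```

Run:
```python
from h import *
st=read_state();s=snapshot('wrist');P=world(s,st);R=np.array(st['tcp_rot'])
for c in(314,321,333):
    print(c)
    for v in range(176,330,8): print(v,P[v,c].round(3),((P[v,c]-st['tcp_pos'])@R).round(3),s['frame'][v,c])
save('c4',cv2.resize(s['frame'][160:320,220:420],None,fx=4,fy=4,interpolation=2))
```

```text
314
176 [ 0.52  -0.278  0.037] [ 0.104 -0.007 -0.013] [43 47 48]
184 [ 0.523 -0.277  0.058] [ 0.083 -0.006 -0.011] [67 69 69]
192 [ 0.526 -0.276  0.072] [ 0.069 -0.006 -0.007] [121 121 118]
200 [ 0.526 -0.276  0.095] [ 0.046 -0.006 -0.007] [116 117 116]
208 [ 0.517 -0.277  0.139] [ 0.002 -0.004 -0.016] [73 75 76]
216 [ 0.518 -0.276  0.15 ] [-0.009 -0.004 -0.015] [22 21 23]
224 [ 0.521 -0.275  0.154] [-0.013 -0.004 -0.012] [25 24 25]
232 [ 0.521 -0.275  0.164] [-0.023 -0.004 -0.011] [100 101 102]
240 [ 0.521 -0.275  0.174] [-0.033 -0.004 -0.011] [ 98 101 102]
248 [ 0.52  -0.275  0.183] [-0.043 -0.003 -0.012] [ 99 101 102]
256 [ 0.521 -0.274  0.189] [-0.048 -0.003 -0.011] [ 98 100 101]
264 [ 0.52  -0.275  0.199] [-0.058 -0.003 -0.013] [24 25 27]
272 [ 0.52  -0.274  0.204] [-0.063 -0.003 -0.013] [27 29 32]
280 [ 0.52  -0.274  0.21 ] [-0.069 -0.003 -0.013] [29 28 31]
288 [ 0.523 -0.274  0.209] [-0.069 -0.003 -0.009] [27 28 31]
296 [ 0.53  -0.272  0.204] [-0.063 -0.003 -0.002] [28 31 33]
304 [ 0.535 -0.271  0.203] [-0.062 -0.003  0.002] [32 34 37]
312 [ 0.538 -0.27   0.204] [-0.063 -0.003
[... 1913 characters left out ...]
6 -0.011] [101 104 103]
248 [ 0.519 -0.266  0.182] [-0.041  0.005 -0.011] [ 98 100 101]
256 [ 0.519 -0.267  0.19 ] [-0.049  0.005 -0.012] [ 99 100 102]
264 [ 0.518 -0.267  0.198] [-0.057  0.005 -0.012] [28 31 32]
272 [ 0.518 -0.267  0.204] [-0.063  0.005 -0.012] [25 26 28]
280 [ 0.519 -0.267  0.209] [-0.068  0.004 -0.012] [28 28 31]
288 [ 0.514 -0.269  0.22 ] [-0.079  0.004 -0.017] [27 28 31]
296 [ 0.517 -0.268  0.22 ] [-0.079  0.004 -0.014] [27 31 32]
304 [ 0.52  -0.268  0.221] [-0.08   0.004 -0.011] [26 28 30]
312 [ 0.523 -0.267  0.22 ] [-0.079  0.004 -0.007] [25 25 28]
320 [ 0.526 -0.266  0.22 ] [-0.079  0.004 -0.004] [23 26 28]
328 [ 0.52  -0.268  0.231] [-0.09   0.003 -0.011] [29 31 34]
```

View pics/c4.png

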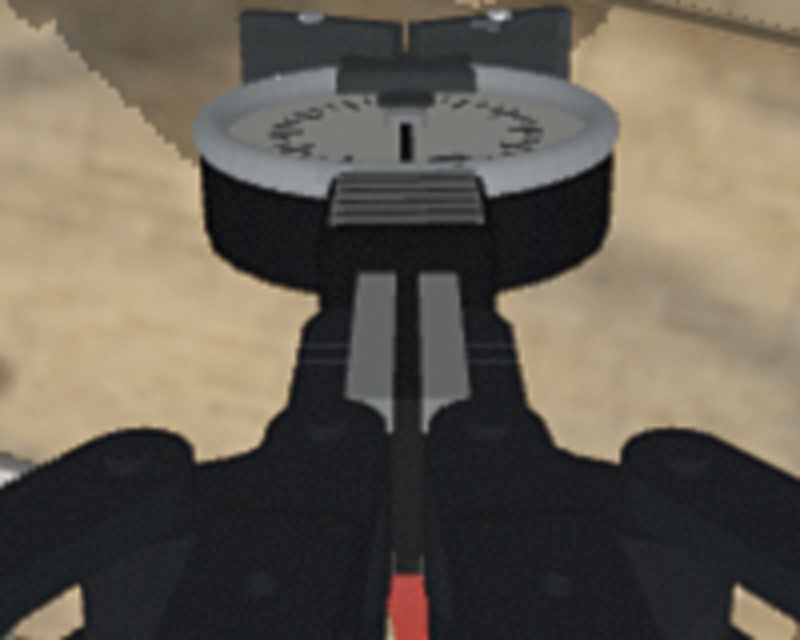

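The close-up and depth agree: the shut pads end about 13 mm *behind* the reported TCP, just above the block top. The true grasp point is therefore about 33 mm back along tool x from the reported TCP, contrary to the text. I'll open, go down 34 mm more and grip.

>>> carry_out([
  [0,0,0,0,0,0,1],
  [0,0,0,0,0,0,1],
  [0,0,0,0,0,0,1],
  [0,0,0,0,0,0,1],
  [0,0,0,0,0,0,1],
  [0.17,0,0,0,0,0,1],
  [0.34,0,0,0,0,0,1],
  [0.34,0,0,0,0,0,1],
])

```text
time_s: 6.12
tcp_pos: [0.5298, -0.2674, 0.1045]
tcp_rot: [[-0.004, -0.228, 0.974], [0.006, 0.974, 0.228], [-1.0, 0.006, -0.002]]
ft_force: [-0.7, 0.2, -0.9]
finger_gap: 0.0855
```

>>> carry_out([
  [0,0,0,0,0,0,0.5],
  [0,0,0,0,0,0,0.2],
  [0,0,0,0,0,0,0],
  [0,0,0,0,0,0,0],
  [0,0,0,0,0,0,0],
])

```text
time_s: 6.75
tcp_pos: [0.5301, -0.2677, 0.1049]
tcp_rot: [[-0.003, -0.228, 0.974], [0.005, 0.974, 0.228], [-1.0, 0.006, -0.002]]
ft_force: [0.5, -0.7, 0.9]
finger_gap: 0.0255
```

>>> carry_out([
  [-0.3,0,0,0,0,0,0],
  [-0.7,0,0,0,0,0,0],
  [-1,0,0,0,0,0,0],
  [-1,0,0,0,0,0,0],
])

```text
time_s: 7.25
tcp_pos: [0.5318, -0.2691, 0.207]
tcp_rot: [[0.001, -0.228, 0.974], [0.002, 0.974, 0.228], [-1.0, 0.002, 0.002]]
ft_force: [0.3, -0.3, -2.4]
finger_gap: 0.0255
```

>>> carry_out([
  [-0.3,0.3,0.2,0.1,0,0,0],
  [-0.3,0.7,0.4,0.2,0,0,0],
  [-0.3,1,0.6,0.28,0,0,0],
  [-0.3,1,0.6,0.28,0,0,0],
  [-0.3,1,0.6,0.28,0,0,0],
  [-0.3,1,0.6,0.28,0,0,0],
  [-0.3,1,0.6,0.28,0,0,0],
])

```text
time_s: 8.12
tcp_pos: [0.567, -0.1589, 0.237]
tcp_rot: [[0.001, -0.01, 1.0], [0.002, 1.0, 0.01], [-1.0, 0.002, 0.001]]
ft_force: [-0.7, 0.7, -2.8]
finger_gap: 0.0249
```

Run:
```python
from h import *
st=read_state();s=snapshot('wrist');t=snapshot('scene')
np.savez('w5',**s,pos=st['tcp_pos'],rot=st['tcp_rot']);np.savez('s5',**t)
R=np.array(st['tcp_rot']);print(st['tcp_pos'],R.round(3).tolist(),st['ft_force'],st['finger_gap'])
# gauge in tool frame
for n,q in(('w',s),('s',t)):
    T=(world(q,st)-st['tcp_pos'])@R;ok=q['z_map']>0
    for lo,hi in((-.045,-.02),(-.013,.025),(.02,.07),(.085,.11)):
        m=ok&(T>[lo,-.06,-.035]).all(-1)&(T<[hi,.06,.04]).all(-1);p=T[m]
        if len(p)>20: print(n,lo,len(p),np.percentile(p,[1,99],axis=0).round(4).tolist(),np.round(cv2.minAreaRect(p[:,1:].astype(np.float32)*1000),1) if 0 else '')
    uv=np.argwhere(ok&(T>[-.02,-.05,-.05]).all(-1)&(T<[.11,.05,.03]).all(-1));print(n,uv.min(0),uv.max(0))
a=cv2.resize(s['frame'][160:280,220:420],None,fx=4,fy=4,interpolation=2)
print(a.shape);save('w5',a)
```

```text
[ 0.56701891 -0.15891506  0.23701025] [[0.001, -0.01, 1.0], [0.002, 1.0, 0.01], [-1.0, 0.002, 0.001]] [-0.73546932  0.70585567 -2.83421175] 0.024882017240736215
w -0.045 2185 [[-0.0448, -0.0257, -0.0152], [-0.021, 0.0257, -0.007]] 
w -0.013 2746 [[-0.0119, -0.0414, -0.0122], [0.0244, 0.04, 0.011]] 
w 0.02 2651 [[0.0203, -0.0413, -0.0121], [0.0674, 0.04, -0.0055]] 
w 0.085 975 [[0.0851, -0.0444, -0.0208], [0.1017, 0.0422, -0.0007]] 
w [169 258] [248 383]
s -0.045 185 [[-0.0448, -0.0268, -0.0153], [-0.0203, 0.0251, 0.0052]] 
s -0.013 392 [[-0.0123, -0.0429, -0.0122], [0.0244, 0.0369, 0.0134]] 
s 0.02 480 [[0.0206, -0.0437, -0.012], [0.0681, 0.0397, 0.0119]] 
s 0.085 259 [[0.0852, -0.0454, -0.0209], [0.1039, 0.0424, 0.0219]] 
s [183 343] [232 380]
(480, 800, 3)
```

View pics/w5.png

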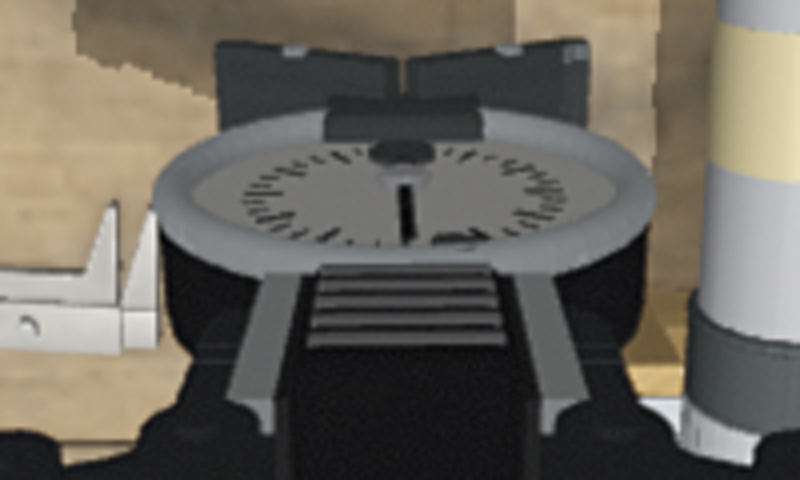

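The wrist close-up shows the gauge gripped straight. The needle runs from (403,185) to (406,243) and the dark tab is at about (455,238), on the +y side. I'll cast these pixels onto the dial plane.

```bash
cat > dial.py <<'E'
from h import *
def dial(s,zp=-.010,piv=(.0305,-.0008),x_off=0):
    "dark blobs on the dial plane (tool z=zp), as tool (x,y), angle from dial-up, radius"
    T=s['T_tool_cam'];v,u=np.mgrid[:400,:640];K=s['K']
    d=np.stack([(u-K[0,2])/K[0,0],(v-K[1,2])/K[1,1],np.ones(u.shape)],-1)@T[:3,:3].T
    X=T[:3,3]+d*((zp-T[2,3])/d[...,2])[...,None]
    up=piv[0]-X[...,0];lf=X[...,1]-piv[1];rad=np.hypot(up,lf);ang=np.arctan2(lf,up)
    return X,rad,ang,cv2.cvtColor(s['frame'],cv2.COLOR_RGB2GRAY)
def report(s,**k):
    X,rad,ang,g=dial(s,**k)
    b=(g<95)&(np.abs(ang)<1)
    for n,m in(('needle',b&(rad>.008)&(rad<.024)&(abs(ang)<.25 if 0 else True)),('outer',b&(rad>.026)&(rad<.036))):
        c=cv2.connectedComponentsWithStats(m.astype(np.uint8))
        for i in range(1,c[0]):
            q=c[1]==i
            if q.sum()>3: print(n,q.sum(),'px',c[3][i].round(1),'ang',ang[q].mean().round(3),ang[q].min().round(3),ang[q].max().round(3),'r',rad[q].min().round(4),rad[q].max().round(4))
E
python3 - <<'E'
from dial import *
s=dict(np.load('w5.npz'));report(s)
X,rad,ang,g=dial(s)
for v in range(200,230): print(v,X[v,321].round(4)[:2],g[v,316:344])
E
```

```text
needle 38 px [321.  210.5] ang 0.029 -0.098 0.158 r 0.0092 0.0229
outer 27 px [354.5 212.5] ang 0.828 0.699 0.993 r 0.0266 0.033
outer 24 px [286.9 213.5] ang -0.766 -0.909 -0.662 r 0.0272 0.0334
outer 6 px [351.8 215.7] ang 0.649 0.624 0.669 r 0.0308 0.0336
outer 8 px [289.5 216.5] ang -0.605 -0.631 -0.581 r 0.0316 0.0347
outer 8 px [294.1 218.2] ang -0.48 -0.505 -0.457 r 0.0318 0.0358
outer 13 px [301.5 218.6] ang -0.35 -0.384 -0.318 r 0.0298 0.0354
outer 24 px [321.6 218.3] ang 0.028 -0.005 0.077 r 0.0264 0.0347
outer 47 px [334.7 219. ] ang 0.271 0.122 0.4 r 0.0299 0.0354
outer 6 px [347.2 217.7] ang 0.51 0.483 0.529 r 0.0323 0.0346
200 [ 0.0372 -0.0004] [ 56  49  47  53  54  53  51  42  57  59  67  76  97 119 119 118 118 115
  99  90 116 118 120 119 114 102 116 118]
201 [ 0.0348 -0.0004] [ 77  78  83  97  99  98  95  83  89  89 107 118 119 118 118 117 117 118
 115 117 120 119 117 119 118 117 117 118]
202 [ 0.0324 -0.0004] [ 99  98  99 100  99  99 100  99  99  99 106 116 118 119 118 117 117 118
 117 118 117 117 117 116 118 117 117 119]
203 [ 0.0301 -0.0004] [105 104 103 104 104 1
[... 2870 characters left out ...]
3 132 132 131 130 130 130 131 131 131 133 131 131 131 132
 132 134 134 135 134 134 134 132 133 136]
225 [-0.0103 -0.0003] [130 130 130 129 131 130 125 114 114 113 115 113 114 114 113 113 112 114
 113 115 115 116 114 115 115 115 120 138]
226 [-0.0118 -0.0003] [ 70  73  72  73  73  73  72  70  70  70  71  68  70  71  70  70  70  69
  69  70  69  70  71  70  69  73  96 129]
227 [-0.0132 -0.0003] [76 77 79 77 77 80 79 79 79 79 79 79 77 78 78 82 78 78 79 79 79 79 79 76
 77 81 75 70]
228 [-0.0147 -0.0003] [46 49 48 45 47 49 48 48 47 48 49 48 49 47 48 48 51 49 50 49 49 50 46 39
 42 63 57 24]
229 [-0.016  -0.0003] [38 36 38 36 37 35 38 39 35 37 37 37 37 35 40 45 44 45 47 45 47 46 48 46
 47 47 45 23]
```

>>> carry_out([
  [0,0.3,0.05,-0.01,0,0.1,0],
  [0,0.6,0.1,-0.018,0,0.22,0],
  [0.1,0.8,0.1,-0.018,0,0.344,0],
  [0.32,0.8,0.1,-0.018,0,0.344,0],
  [0.32,0.8,0.1,-0.018,0,0.344,0],
  [0.32,0.8,0.1,-0.018,0,0.344,0],
  [0.32,0.8,0.1,-0.018,0,0.344,0],
  [0.32,0.8,0.1,-0.018,0,0.344,0],
])

```text
time_s: 9.22
tcp_pos: [0.5769, -0.0787, 0.2062]
tcp_rot: [[-0.002, -0.024, 1.0], [0.269, 0.963, 0.024], [-0.963, 0.268, 0.004]]
ft_force: [-0.2, 0.8, -3.2]
finger_gap: 0.0249
```

Run:
```python
from dial import *
st=read_state();s=snapshot('wrist');t=snapshot('scene');R=np.array(st['tcp_rot']);print(st['tcp_pos'],R.round(3).tolist(),st['ft_force'])
np.savez('w6',**s,pos=st['tcp_pos'],rot=st['tcp_rot']);report(s)
W=world(s,st);ok=s['z_map']>0;hsv=cv2.cvtColor(s['frame'],cv2.COLOR_RGB2HSV)
m=ok&(W>[.5,-.07,.062]).all(-1)&(W<[.66,-.01,.1]).all(-1);Q=W[m]
from scipy.optimize import least_squares
if len(Q)>50:
    o=least_squares(lambda c:np.hypot(Q[:,1]-c[0]-c[2]*(Q[:,0]-.577),Q[:,2]-c[1])-.025,[-.04,.06,.024],loss='soft_l1',f_scale=.002);print('pipe',len(Q),o.x.round(4),Q.min(0),Q.max(0))
T=W[m&(hsv[...,1]>50)&(hsv[...,0]>12)&(hsv[...,0]<35)];print('tape',len(T),np.percentile(T,[2,98],axis=0).round(3).tolist())
a=cv2.resize(s['frame'][180:260,250:390],None,fx=5,fy=5,interpolation=2)
W=(world(t,st)-st['tcp_pos'])@R
uv=np.argwhere((t['z_map']>0)&(W>[-.02,-.05,-.05]).all(-1)&(W<[.11,.05,.03]).all(-1));c=np.median(uv,0).astype(int);print(c)
b=cv2.resize(t['frame'][c[0]-20:c[0]+20,c[1]-70:c[1]+70],None,fx=5,fy=5,interpolation=2)
save('w6',np.vstack([a[:,:700],b[:,:700]]))
```

```text
[ 0.57688591 -0.07870362  0.20621355] [[-0.002, -0.024, 1.0], [0.269, 0.963, 0.024], [-0.963, 0.268, 0.004]] [-0.22218678  0.7857678  -3.15051252]
needle 47 px [325.9 210.6] ang 0.217 0.045 0.336 r 0.0092 0.0239
outer 5 px [357.  211.8] ang 0.9 0.876 0.918 r 0.0284 0.0315
outer 23 px [287.2 213.5] ang -0.761 -0.895 -0.66 r 0.0272 0.0334
outer 11 px [352.5 213.5] ang 0.751 0.699 0.792 r 0.0275 0.0326
outer 5 px [352.  215.8] ang 0.647 0.624 0.669 r 0.0309 0.0337
outer 5 px [289.4 216.4] ang -0.609 -0.629 -0.595 r 0.032 0.0343
outer 6 px [294.2 218.2] ang -0.48 -0.503 -0.461 r 0.0318 0.0355
outer 11 px [301.2 218.6] ang -0.353 -0.382 -0.33 r 0.0298 0.0354
outer 53 px [333.9 218.3] ang 0.266 0.141 0.401 r 0.0269 0.035
outer 5 px [347.  217.6] ang 0.51 0.495 0.53 r 0.032 0.0346
outer 6 px [320.5 220. ] ang 0.007 -0.002 0.017 r 0.0315 0.0348
pipe 2913 [-0.0389  0.0601  0.022 ] [ 0.50002997 -0.06520811  0.06218065] [ 0.57485996 -0.01548037  0.08741312]
tape 464 [[0.555, -0.064, 0.065], [0.567, -0.018, 0.086]]
[198 335]
```

View pics/w6.png

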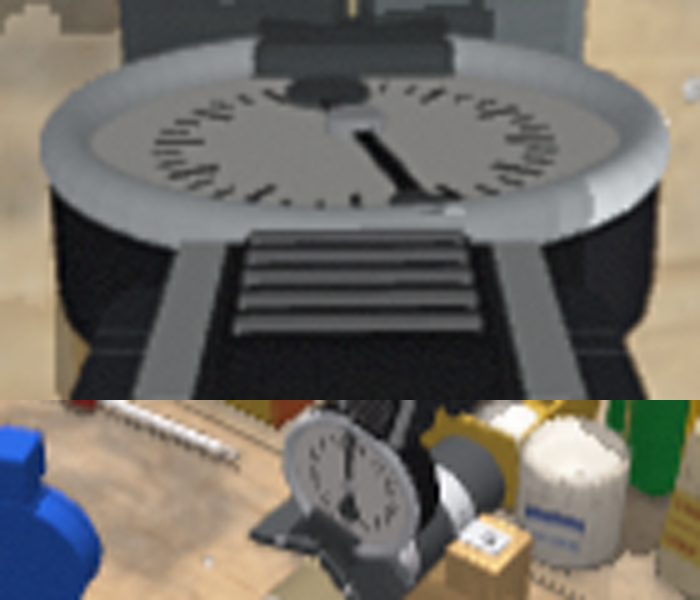

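The top half (wrist) shows the needle tip at (412,195), over or near the dark tab at about (390–425,198). The lower half (scene) shows the gauge leaning right over the pipe, needle vertical. I'll isolate the tab by comparing it with the mirror-image side of the dial.

Run:
```python
from dial import *
from scipy.ndimage import map_coordinates
def prof(s,zp,piv,rr):
    T=s['T_tool_cam'];Ti=np.linalg.inv(T);K=s['K'];g=cv2.cvtColor(s['frame'],cv2.COLOR_RGB2GRAY).astype(float)
    a=np.arange(-.6,.601,.04);r_,a_=np.meshgrid(rr,a)
    X=np.stack([piv[0]-r_*np.cos(a_),piv[1]+r_*np.sin(a_),np.full(a_.shape,zp),np.ones(a_.shape)],-1)@Ti.T
    u=X[...,0]/X[...,2]*K[0,0]+K[0,2];v=X[...,1]/X[...,2]*K[1,1]+K[1,2]
    return a,map_coordinates(g,[v,u],order=1)
for n in('w5','w6'):
    s=dict(np.load(n+'.npz'));print(n)
    rr=[.024,.027,.029,.0305,.032,.0335,.035];a,p=prof(s,-.010,(.0305,-.0003),rr)
    for x,q in zip(a,p): print(x.round(2),q.astype(int))
```

```text
w5
-0.6 [116 117 118 119  85  87  88]
-0.56 [116 116 117 117 116 116 114]
-0.52 [116 117 116 111 103  87  93]
-0.48 [117 116 117 117 100  77  82]
-0.44 [117 117 119 118 116 116 115]
-0.4 [116 117 107 106  90  84 100]
-0.36 [117 116  97  64  50  55  71]
-0.32 [117 117 117 111 105 109 112]
-0.28 [117 116 117 118 114 110 112]
-0.24 [117 117 116 116 115  94  79]
-0.2 [116 116 116 117 116 115 109]
-0.16 [116 117 116 117 117 115 110]
-0.12 [117 116 117 117 112  89  84]
-0.08 [118 118 117 117 117 114 109]
-0.04 [ 70  93 106 114 113 112 108]
0.0 [ 8  8  8 15 28 49 83]
0.04 [ 39  37  36  46  76 107 111]
0.08 [120 111 115 119 118 114 111]
0.12 [118 118 118 114  86  60  84]
0.16 [117 118 107  72  41  51  93]
0.2 [116 117 107  75  41  53  90]
0.24 [116 118 112  67  44  54  88]
0.28 [117 117 113  83  62  53  74]
0.32 [116 118 113  82  58  47  82]
0.36 [117 117  86  58  35  38  91]
0.4 [117 117 110 111  97  98 110]
0.44 [117 118 118 119 117 113 109]
0.48 [116 117 117 116  91  75  94]
0.52 [117 116 116 109  93  84 105]
0.56 [116 116 118 116 113 114 110]
0.6 [117 117 119 106  88 100 101]
w6
-0.6 [12
[... 363 characters left out ...]
 127 127 127 125 119]
-0.16 [126 126 126 126 124 122 117]
-0.12 [126 126 127 126 121  93  88]
-0.08 [126 127 126 126 127 124 118]
-0.04 [126 126 127 125 121 120 118]
0.0 [127 126 113  81  47  55  91]
0.04 [127 127 127 126 127 124 119]
0.08 [128 127 127 127 127 123 119]
0.12 [118 129 131 128 100  74 102]
0.16 [64 88 87 60 44 59 99]
0.2 [ 16  17  22  38  44  61 104]
0.24 [21 21 24 41 44 60 96]
0.28 [90 88 94 87 69 58 80]
0.32 [131 129 124  92  67  51  96]
0.36 [127 127  95  64  37  43  99]
0.4 [127 127 119 121 105 107 118]
0.44 [127 128 128 129 125 122 119]
0.48 [127 127 127 125  82  85 101]
0.52 [126 126 126 118 101  92 112]
0.56 [126 126 127 127 124 125 119]
0.6 [127 127 128 117  97 107 110]
```

```bash
cat >> dial.py <<'E'
from scipy.ndimage import map_coordinates
def prof(s,zp,piv,rr,a):
    T=s['T_tool_cam'];Ti=np.linalg.inv(T);K=s['K'];g=cv2.cvtColor(s['frame'],cv2.COLOR_RGB2GRAY).astype(float)
    r_,a_=np.meshgrid(rr,a)
    X=np.stack([piv[0]-r_*np.cos(a_),piv[1]+r_*np.sin(a_),np.full(a_.shape,zp),np.ones(a_.shape)],-1)@Ti.T
    u=X[...,0]/X[...,2]*K[0,0]+K[0,2];v=X[...,1]/X[...,2]*K[1,1]+K[1,2]
    return map_coordinates(g,[v,u],order=1)
E
python3 - <<'E'
from dial import *
for zp in(-.0110,-.0120):
  for n in('w5','w6'):
    s=dict(np.load(n+'.npz'));print(n,zp)
    a=np.arange(-.7,.7,.005);rr=np.array([.012,.016,.020,.024,.027])
    w=np.clip(100-prof(s,zp,(.0295,-.0004),rr,a),0,None)*(abs(a-(0 if n=='w5' else .27))<.22)[:,None];print('needle',((w*a[:,None]).sum(0)/w.sum(0)).round(3))
    aa=np.arange(0,.48,.02)
    for rad in(.0265,.028,.0295,.031,.0325,.034): print(rad,'R',prof(s,zp,(.0295,-.0004),[rad],aa)[:,0].astype(int));print('     L',prof(s,zp,(.0295,-.0004),[rad],-aa)[:,0].astype(int))
E
```

```text
w5 -0.011
needle [-0.007 -0.     0.009  0.01   0.012]
0.0265 R [ 13  13  39  84 118 119 117 117 117 116 116 117 117 117 116 116 117 117
 117 117 116 116 117 117]
     L [ 13  34 104 118 117 117 117 116 116 116 117 116 117 117 116 116 117 117
 116 116 116 117 117 117]
0.028 R [ 12   9  36  82 112 119 117 118 117 117 117 118 118 117 117 117 117 118
 118 117 118 118 117 117]
     L [ 12  38 114 120 117 117 117 117 116 116 117 117 117 116 116 117 117 117
 118 118 117 117 117 116]
0.0295 R [ 10  10  36  87 115 118 118 118 116 115 116 116 117 116 117 118 116 111
 112 115 118 118 117 117]
     L [ 10  43 116 119 116 116 116 117 116 116 117 116 116 116 117 117 115 113
 111 114 119 117 116 117]
0.031 R [ 13  12  35  85 119 119 117 110  95  97  99  99 101 106 112 109  74  66
  90 113 117 118 117 116]
     L [ 13  53 116 119 117 117 117 117 116 117 117 116 117 118 117 112  94  77
  90 113 117 117 117 116]
0.0325 R [ 23  27  52  93 119 117 101  74  62  64  60  57  59  71  94  83  53  49
  81 103 118 118 116 105]
     L [ 23  65 116 119 118 117 114 116 117 117 116 116 117 118 118 106  73  61
  82
[... 3529 characters left out ...]
26 126 126 127 126 127 126 126 126
 127 128 128 126 126 127]
0.031 R [126 127 127 126 127 129 125  78  18  16  17  45  94 127 130 128 125 127
 128 128 127 127 126 126]
     L [126 126 126 127 127 126 126 126 127 126 127 126 126 126 126 126 126 126
 127 128 127 126 127 126]
0.0325 R [123 127 127 126 127 129 128  88  30  19  22  44  94 125 127 112 114 122
 128 128 127 126 126 126]
     L [123 127 128 126 127 127 126 127 127 127 126 125 126 127 125 117 115 123
 128 128 127 127 127 126]
0.034 R [105 122 127 127 128 130 123  69  32  33  34  50  89 114  90  58  81 118
 125 128 127 125 117 120]
     L [105 120 128 126 126 126 126 127 127 127 125 127 127 127 107  70  86 117
 125 128 128 127 123 123]
```

The tab spans about 0.13–0.27 (centre 0.20) in the same projected frame where the needle tip reads 0.205. They already line up at a lean of 0.27 rad. Descending along the gauge axis.

>>> carry_out([
  [0.15,0,0,0,0,0,0],
  [0.3,0,0,0,0,0,0],
  [0.36,0,0,0,0,0,0],
  [0.36,0,0,0,0,0,0],
])

```text
time_s: 9.82
tcp_pos: [0.5759, -0.0684, 0.1703]
tcp_rot: [[-0.005, -0.024, 1.0], [0.27, 0.963, 0.024], [-0.963, 0.27, 0.002]]
ft_force: [0.4, 0.1, -2.7]
finger_gap: 0.0253
```

>>> carry_out([
  [0.02,0,0,0,0,0,0],
  [0.03,0,0,0,0,0,0],
  [0.03,0,0,0,0,0,0],
])

```text
time_s: 10.2
tcp_pos: [0.5762, -0.0678, 0.1679]
tcp_rot: [[-0.004, -0.024, 1.0], [0.269, 0.963, 0.024], [-0.963, 0.269, 0.003]]
ft_force: [0.4, -0.0, 0.3]
finger_gap: 0.0251
```

>>> carry_out([
  [0.01,0,0,0,0,0,0],
  [0.015,0,0,0,0,0,0],
  [0.015,0,0,0,0,0,0],
])

```text
time_s: 10.58
tcp_pos: [0.5765, -0.0678, 0.1678]
tcp_rot: [[-0.003, -0.024, 1.0], [0.269, 0.963, 0.024], [-0.963, 0.269, 0.004]]
ft_force: [-1.7, -1.1, 8.0]
finger_gap: 0.0254
```

Contact force is about 11 N and close to the V's axis, so both flanks bear. Checking the seat and the needle.

>>> carry_out([
  [0,0,0,0,0,0,0],
  [0,0,0,0,0,0,0],
  [0,0,0,0,0,0,0],
  [0,0,0,0,0,0,0],
])

```text
time_s: 11.08
tcp_pos: [0.5768, -0.0678, 0.1679]
tcp_rot: [[-0.002, -0.024, 1.0], [0.269, 0.963, 0.024], [-0.963, 0.269, 0.004]]
ft_force: [0.3, -0.7, 2.4]
finger_gap: 0.0251
```

Run:
```python
from dial import *
st=read_state();s=snapshot('wrist');t=snapshot('scene');R=np.array(st['tcp_rot']);print(st['tcp_pos'],R.round(3).tolist(),st['ft_force'],st['finger_gap'])
zp=-.011;aa=np.arange(.08,.4,.02)
for rad in(.0265,.028,.0295,.031,.0325,.034): print(rad,prof(s,zp,(.0295,-.0004),[rad],aa)[:,0].astype(int))
for n,q in(('w',s),('s',t)):
    T=(world(q,st)-st['tcp_pos'])@R;ok=q['z_map']>0
    for lo,hi in((-.01,.025),(.025,.065),(.085,.107)):
        m=ok&(T>[lo,-.06,-.03]).all(-1)&(T<[hi,.06,.03]).all(-1);p=T[m]
        print(n,lo,len(p),np.percentile(p,[1,99],axis=0).round(4).tolist())
W=world(s,st);hsv=cv2.cvtColor(s['frame'],cv2.COLOR_RGB2HSV)
m=(s['z_map']>0)&(W>[.5,-.08,.055]).all(-1)&(W<[.66,0,.1]).all(-1)&(hsv[...,1]>50)&(hsv[...,0]>12)&(hsv[...,0]<35);T=W[m];print('tape',len(T),np.percentile(T,[2,98],axis=0).round(3).tolist() if len(T) else '')
a=cv2.resize(s['frame'][160:260,250:390],None,fx=5,fy=5,interpolation=2)
b=cv2.resize(t['frame'][160:270,290:430],(700,550),interpolation=2)
save('w8',np.hstack([a,cv2.resize(b,None,fx=.9,fy=.9)[:500][:,:400] if 0 else cv2.resize(b,(636,500))])[:, :1336]);f=cv2.imread('pics/w8.png');cv2.imwrite('pics/w8.png',cv2.resize(f,(800,300)))
```

```text
[ 0.57676411 -0.06782782  0.16794916] [[-0.002, -0.024, 1.0], [0.269, 0.963, 0.024], [-0.963, 0.269, 0.004]] [ 0.31772072 -0.70196604  2.43656912] 0.025087077883240057
0.0265 [130 131 131 109  62  28  15  15  24  56  94 120 130 131 130 129]
0.028 [128 129 130 116  76  34  15  15  24  52  91 121 131 131 130 130]
0.0295 [129 129 131 123  88  44  23  19  23  48  90 125 132 123 123 125]
0.031 [129 130 131 125  83  46  31  28  28  46  92 123  87  72  87 113]
0.0325 [129 129 116  86  63  49  43  42  42  61 101  94  53  44  75 112]
0.034 [128 119  79  53  51  49  48  47  45  55  66  58  48  40  72 113]
w -0.01 2538 [[-0.0097, -0.0413, -0.0122], [0.0245, 0.0401, 0.011]]
w 0.025 2299 [[0.0254, -0.0401, -0.0122], [0.0645, 0.039, -0.0057]]
w 0.085 1568 [[0.0852, -0.0441, -0.0297], [0.1029, 0.0421, -0.0014]]
s -0.01 277 [[-0.0098, -0.0426, -0.0121], [0.0246, 0.0372, 0.0129]]
s 0.025 291 [[0.0255, -0.0434, -0.0128], [0.0647, 0.0389, 0.0071]]
s 0.085 270 [[0.0853, -0.0454, -0.0293], [0.1045, 0.0419, 0.0211]]
tape 165 [[0.554, -0.064, 0.062], [0.564, -0.001, 0.087]]
```

View pics/w8.png

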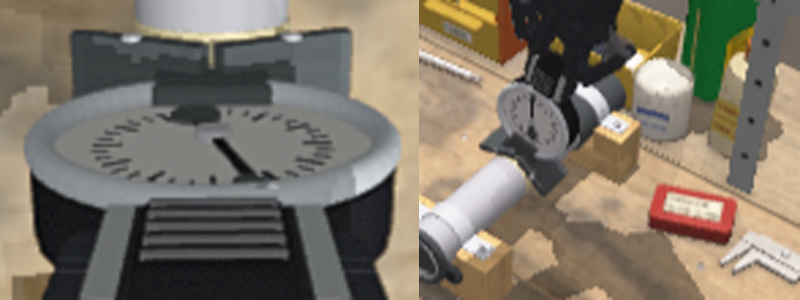

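Left half: the V is astride the pipe and the needle tip is on the tab. Needle 0.216 against tab 0.20 in the projected frame, about 0.02 rad apart. Right half: the gauge is seated on the tape, dial towards the robot. A slightly firmer press, then hold.

>>> carry_out([
  [0.01,0,0,0,0,0,0],
  [0.01,0,0,0,0,0,0],
  [0.01,0,0,0,0,0,0],
  [0.01,0,0,0,0,0,0],
  [0.01,0,0,0,0,0,0],
  [0.01,0,0,0,0,0,0],
  [0.01,0,0,0,0,0,0],
  [0.01,0,0,0,0,0,0],
])

```text
time_s: 12.18
tcp_pos: [0.577, -0.0678, 0.1678]
tcp_rot: [[-0.002, -0.024, 1.0], [0.268, 0.963, 0.024], [-0.963, 0.268, 0.005]]
ft_force: [-2.1, -2.5, 7.6]
finger_gap: 0.0248
```

Run:
```python
from dial import *
for _ in range(4):
    s=snapshot('wrist');st=read_state();print(st['time_s'],np.round(st['tcp_pos'],4),np.round(st['ft_force'],1),np.abs(st['joint_vel']).max().round(4))
R=np.array(st['tcp_rot']);print('seat',(np.array(st['tcp_pos'])+R@[.1105,-.001,0]).round(4),R.round(3).tolist())
for rad in(.028,.031,.0325,.034): print(rad,prof(s,-.011,(.0295,-.0004),[rad],np.arange(.08,.4,.02))[:,0].astype(int))
```

```text
12.225 [ 0.577  -0.0678  0.1678] [-1.3 -2.4  8.1] 0.002
12.275 [ 0.577  -0.0678  0.1678] [-1.6 -1.7  7.3] 0.0014
12.325 [ 0.577  -0.0678  0.1678] [-1.1 -1.4  7.5] 0.002
12.375 [ 0.577  -0.0678  0.1678] [-1.  -1.3  8. ] 0.0022
seat [ 0.5769 -0.0391  0.0611] [[-0.002, -0.024, 1.0], [0.268, 0.963, 0.024], [-0.963, 0.268, 0.005]]
0.028 [128 129 130 124  90  39  16  13  24  52  91 122 132 132 130 127]
0.031 [128 129 132 126  81  35  31  29  28  47  91 120  95  70  88 114]
0.0325 [129 129 119  90  56  44  46  46  47  52  79  93  67  54  76 104]
0.034 [128 119  85  55  49  54  52  48  46  50  62  64  51  47  60  95]
```

Stable: about 11 N press, seat at (0.577, -0.039, 0.061), needle on the tab. Handing in.

```bash
python3 -c "
from rig import r
print(r.close_job())"
```

```text
the job is handed in; nothing more can be done
None
```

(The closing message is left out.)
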